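# Thread two tiers down the plant stand's square post and cap it

### The job

Put the succulent stand together: thread the blue tier down the square post until it sits fully home on the foot, then the white tier fully home on top of it, both with their wide flange down, then set the terracotta cap over the white tier's hub so that it sits fully down and level. The post can be turned to any angle, so feel for where each square hole slips over it; the glaze chips, so lower the parts gently all the way, without dropping them. Leave the potted plants, jar and trowel where they are.

Things in the scene. Friction and masses are not known exactly. Their poses are not given: they have to be found in the camera images.
- stand: fixed dark steel foot, a disc 140 mm across, 20 mm high; origin: centre of its underside. From its middle rises an aluminium post 24 mm square, to 92 mm above the table, its last 2 mm slightly tapered. The post's turn about the vertical varies, has nothing to do with the foot's yaw and is not reported: feel or see it. The bore has 2 mm of play a side and goes on only within 10 deg of square.
- post_top (a point): centre of the post's flat top, 92 mm above the foot's underside, on the axis of stand. Its orientation is the foot's, not the post's.
- tier_blue: blue glazed tier, about 320 g: round flange 130 mm across, 8 mm thick, lying at the bottom; on it an octagonal hub, 52 mm across flats, up to 40 mm above the underside. A 28 mm square bore runs right through, sides parallel to body x and y; hub flats face +x and every 45 deg. Origin: centre of the underside, z up. Goes on first; home, its origin is 20 mm above the stand's.
- tier_white: white glazed tier, about 240 g: round flange 100 mm across, 8 mm thick, lying at the bottom; on it an octagonal hub, 52 mm across flats, up to 40 mm above the underside. A 28 mm square bore runs right through, sides parallel to body x and y; hub flats face +x and every 45 deg. Origin: centre of the underside, z up. Goes on second; home, its origin is 60 mm above the stand's.
- cap: terracotta cap, about 200 g: a disc 90 mm across at 12 to 18 mm height; under it a round skirt, 62 mm inside, 76 mm outside, 12 mm deep, that goes over the white hub (56 mm across corners); on top a neck and a round knob 32 mm across from 28 to 50 mm, top at 55 mm. Origin: centre of the skirt's lower edge, z up. Home, the disc rests on the hub, origin 88 mm above stand's.
- pot_green: loose terracotta pot 90 mm across, 65 mm high, with a look-only rosette of leaves; origin under its centre. A bystander, not to be disturbed.
- pot_pink: loose white pot 84 mm across, 60 mm high, with a look-only rosette of leaves; origin under its centre. A bystander, not to be disturbed.
- pot_lilac: loose blue ceramic pot 100 mm across, 70 mm high, with a look-only rosette of leaves; origin under its centre. A bystander, not to be disturbed.
- trowel: loose hand trowel, 280 mm long along its x (wooden handle to -x), 55 mm wide, 24 mm high; origin on the table under it, 120 mm from the handle end. A bystander.
- grit_jar: loose amber jar 70 mm across, 100 mm high; origin under its centre. A bystander.
Mind the look-alikes: they are no part of the job. Of the things like the stand, leave any that is turquoise; of the rest the smaller one is meant.

How it is judged:
By the outcome, as a careful person would: the job done as asked, in the order asked, and still so for the second after the job is handed in, with the robot touching nothing.
It also fails if it takes over 72 s, if anything falls off the work surface, if the arm or the gripper's body presses on something with over 40 N, if the wrist force passes 120 N, or if a joint passes its speed limit or range.

### The arm

A 6-joint arm with a two-finger parallel gripper is mounted at the origin on the work surface. World frame = base frame: x ahead of the robot, y to its left, z up, the work surface at z = 0. Lengths are in m, angles in rad, forces in N, time in s.
With the tool pointing down it reaches from about 0.35 to 0.975 m from the base axis. Payload 4.9 kg.
Tool frame: the origin (TCP) lies at the very end of the fingers, on their centre line; the grasp point (between the pads) lies 19 mm behind it; z points along the fingers, y is the line along which they close (so a half turn about z gives the same grasp; the last joint's range is limited). The gripper opens to 85 mm and grips with 20 to 120 N. Pads are 22 mm wide; open, the fingers measure 114 mm over their backs; the gripper's body (76 mm by 85 mm) begins 54 mm behind the grasp point. The pads swing forward as they close: fully open they stand 13 mm farther back than shut.
Start: joints at [1.049, 0.053, 1.613, -0, 1.476, -0.119], TCP at [0.245, 0.575, 0.231] pointing down, gripper open.
Joint ranges: [-3.01, 3.01], [-1.01, 2.22], [0.06, 2.58], [-1.02, 4.17], [0.09, 2.62], [-3.14, 3.14]. Speed limits (rad/s): [2.57, 2.57, 3.14, 3.14, 3.14, 3.14].

### API

Orientations are given as a unit quaternion [w, x, y, z].
In Python, from plant import state, optics, ticket, nets gives the robot as it stands. The module is installed in compiled form; this text tells all that it offers.
- The arm moves only by the shell command python3 -m inch 'ROWS' [OPENING]. ROWS is JSON, a list of rows, each an object of numbers: "dx", "dy", "dz": the shift along the tool's x, y, z as a fraction of full scale; "rx", "ry", "rz": the turn, a rotation vector about the tool's x, y, z as a fraction of full scale. In form: [{"dx": .., "dy": .., "dz": .., "rx": .., "ry": .., "rz": ..}, ...]. A call has 1 to 5 rows; each row is the pose to reach, as a shift and turn from the pose commanded when the call began, along the tool's axes at that moment; what a row does not reach only later rows make up. Full scale, the value 1, is 0.8 m for a shift and 1.5 rad for a turn. A row lasts 1/10 s, in which the tool goes at most 50 mm and 8.59 degrees, less where a joint would pass 70% of its speed; a pose out of reach is approached as far as the arm can. A call with a number of a shift or a turn outside -1 to 1 is refused whole. A call with a gripper value outside its range is refused whole. OPENING is the opening, from -1 (shut) to 1 (fully open), set as the call begins (- or left out, the last holds). The fingers move at their own pace and stop on an object; the grip force is fixed at half the most. Time passes only in rows, so rows that repeat a pose let the fingers close. It gives the time, the measured TCP pose, the force, the opening and the grip force at its end, in the units of the state.
- state(): the state, without advancing time (a new reading comes with each control period).
- optics.grab_frame(name): name is "scene" or "top"; returns the picture (420x560x3 uint8, red, green, blue); there is no depth.
- optics.camera_info(name): a dict with "fx", "fy", "cx", "cy" (pixels), "R" (3x3) and "t" (3): a world point X has camera coordinates R X + t. Camera axes: x right, y down, z forward; pixel columns grow to the right and rows downward; lengths in m; the calibration is good to about 2 mm. A picture is of the moment at which its call begins. camera_info takes no time and is no camera call.
- ticket.job_done(): hands the job in; it is judged then, once.
Trained networks look in the newest picture that a camera, given by its name, has taken for a name from the list of things; names that differ only in an ending like _2 or _b are one class to them, and where a whole thing is asked for, a point or a joint stands for the part that bears it (a point fixed in the world has none). Each returns a list of dicts, best first, with "confidence" (0 to 1); they miss things now and then, are a little off and sometimes report something else, mostly with a low value. They report only what shows in the picture. A call takes as long as a camera call. They do not tell look-alikes from the thing itself.
- nets.boxes_of(camera, name): "bbox" ([centre column, centre row, width, height] in pixels, round what is visible of it).
- nets.outline_of(camera, name): "pixels" (420x560 bool, what is visible of it) and "bbox" ([centre column, centre row, width, height] in pixels, round what is visible of it).
The state is a dict: "time": time; "joint_pos": joint angles; "joint_vel": joint speeds; "joint_efforts": joint torques, N m; "tool_pos": TCP position; "tool_rot": TCP orientation; "contact_force": force on the tool from outside, world axes, zero at the start; "ft_torque": the same for the moment, N m; "gripper_width": opening from 0.0 (shut) to 1.0 (fully open); "grasp_force": force on a finger pad.
Only numpy, scipy, OpenCV 4.12 (cv2) and the standard library are available. Lean on these libraries where they do the work, as an engineer would, in place of code of your own. Each camera call takes 0.05 s, during which the arm holds its last target. There are 200 camera calls.

## Working session

There is one attempt and no reset: what is moved stays moved. The work goes in short steps, Python scripts to look and compute and a shell command to move; the robot and the scene stay as the last step left them, time stands still between calls to the robot, and variables do not carry over. Pictures are saved under pics/ and viewed, at most 10 in all, crops included, and the job is handed in when it is done.

```bash
mkdir -p pics
python3 - <<'E'
from plant import state, optics, nets
import cv2, numpy as np
s=state(); print({k:np.round(v,3).tolist() for k,v in s.items()})
for c in ("scene","top"):
    im=optics.grab_frame(c); cv2.imwrite(f"pics/{c}0.png",im[:,:,::-1])
    i=optics.camera_info(c); print(c,i)
    for n in ("stand","tier_blue","tier_white","cap"):
        print(n,[(np.round(d["bbox"],1).tolist(),round(d["confidence"],2)) for d in nets.boxes_of(c,n)])
E
```

```text
{'time': 0.0, 'joint_pos': [1.049, 0.053, 1.614, 0.0, 1.476, -0.119], 'joint_vel': [0.001, -0.0, -0.0, 0.0, 0.002, -0.0], 'joint_efforts': [-0.001, -39.369, -37.017, -0.0, 0.007, -0.0], 'tool_pos': [0.245, 0.574, 0.23], 'tool_rot': [-0.0, 0.2, 0.98, -0.001], 'contact_force': [0.024, 0.293, 0.774], 'ft_torque': [0.026, 0.037, -0.033], 'grasp_force': 0.0, 'gripper_width': 1.0}
scene {'fx': 391.5091081032955, 'fy': 391.5091081032955, 'cx': 280.27499912129855, 'cy': 212.10393401085045, 'R': array([[ 0.5398282 ,  0.84164544,  0.01478081],
       [ 0.62018982, -0.38579218, -0.68302926],
       [-0.56916614,  0.37788537, -0.73024143]]), 't': array([-0.31029721, -0.28781866,  1.48015614])}
stand [([263.5, 176.8, 39.4, 28.4], 0.79), ([271.3, 241.4, 46.0, 38.9], 0.67)]
tier_blue [([167.6, 263.6, 48.3, 37.6], 0.64)]
tier_white [([351.1, 211.1, 33.0, 23.9], 0.85)]
cap [([328.8, 174.1, 25.7, 23.3], 0.7)]
top {'fx': 497.32205313763694, 'fy': 497.32205313763694, 'cx': 282.11377400617033, 'cy': 204.46044941996283, 'R': array([[ 0.03651259, -0.99932819,  0.00316365],
       [-0.97539813, -0.03632661, -0.21743703],
       [ 0.21740587,  0.00485337, -0.97606922]]), 't': array([-0.01183221,  0.54998982,  1.19830434])}
stand [([300.5, 201.3, 49.7, 56.8], 0.73), ([248.4, 291.4, 54.8, 57.5], 0.73), ([350.9, 308.2, 77.5, 84.1], 0.64)]
tier_blue [([401.8, 232.8, 51.7, 48.3], 0.87)]
tier_white [([197.0, 185.2, 36.6, 32.3], 0.85)]
cap [([175.2, 243.9, 29.6, 34.9], 0.83), ([299.1, 201.4, 51.5, 54.9], 0.63)]
```

View pics/scene0.png

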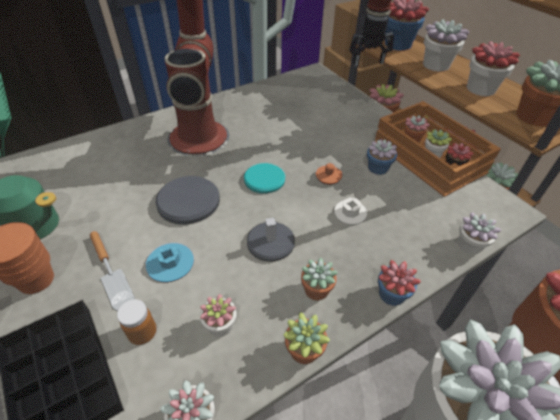

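View pics/top0.png

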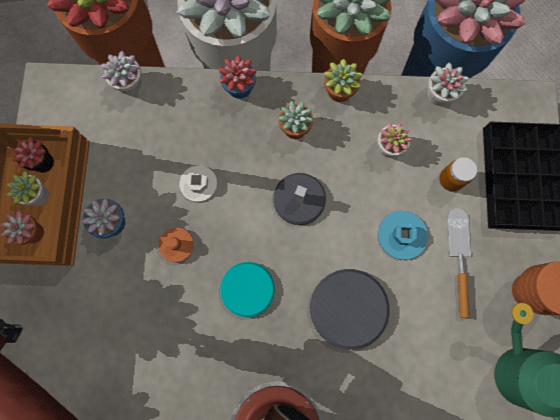

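The scene picture shows the dark stand with its post at (271,235). The turquoise decoy is at (265,178) and the big dark decoy at (188,198), with blue at (170,260), white at (351,210) and the cap at (329,174). In the top picture the stand is at (300,198), blue at (403,235), white at (198,184) and the cap at (176,245).

```bash
cat > h.py <<'E'
import numpy as np, cv2
from plant import state, optics, nets
from scipy.optimize import minimize
from scipy.spatial.transform import Rotation as Ro
def proj(c,P):
    i=optics.camera_info(c); q=np.atleast_2d(P)@i["R"].T+i["t"]
    return np.c_[i["fx"]*q[:,0]/q[:,2]+i["cx"], i["fy"]*q[:,1]/q[:,2]+i["cy"]]
def ray(c,uv,z):
    i=optics.camera_info(c); d=i["R"].T@np.array([(uv[0]-i["cx"])/i["fx"],(uv[1]-i["cy"])/i["fy"],1]); o=-i["R"].T@i["t"]
    return (o+d*(z-o[2])/d[2])[:2]
def ring(r,z,n=64,ph=0):
    a=np.arange(n)*2*np.pi/n+ph; return np.c_[r*np.cos(a),r*np.sin(a),0*a+z]
oc=lambda z:ring(.026/np.cos(np.pi/8),z,8,np.pi/8)
sq=lambda z,w:ring(w/2*2**.5,z,4,np.pi/4)
M={"stand":[[ring(.07,0),ring(.07,.02)],[sq(.02,.024),sq(.092,.024)]],
 "tier_blue":[[ring(.065,0),ring(.065,.008)],[oc(.008),oc(.04)]],
 "tier_white":[[ring(.05,0),ring(.05,.008)],[oc(.008),oc(.04)]],
 "cap":[[ring(.038,0),ring(.038,.012)],[ring(.045,.012),ring(.045,.018)],[ring(.016,.028),ring(.013,.055)],[ring(.016,.05)]]}
S=4
def sil(c,n,x,y,yaw,z=0):
    m=np.zeros((420*S,560*S),np.uint8); R=Ro.from_euler("z",yaw).as_matrix()
    for part in M[n]:
        p=proj(c,np.vstack(part)@R.T+[x,y,z]); cv2.fillConvexPoly(m,cv2.convexHull(np.round(p*S+(S-1)/2).astype(np.int32)),1)
    return cv2.resize(m.astype(np.float32),(560,420),interpolation=cv2.INTER_AREA)
def fit(c,n,mask,x0,z=0):
    f=lambda p:np.abs(sil(c,n,p[0]/100,p[1]/100,p[2],z)-mask).sum()
    best=min((minimize(f,[x0[0]*100,x0[1]*100,w],method="Nelder-Mead",options=dict(initial_simplex=[[x0[0]*100+a,x0[1]*100+b,w+d] for a,b,d in [(0,0,0),(1,0,0),(0,1,0),(0,0,.3)]])) for w in (0,.4,.8,1.2)),key=lambda r:r.fun)
    return best.x[0]/100,best.x[1]/100,np.degrees(best.x[2]),best.fun/mask.sum()
def go(x,y,z,yaw=None):
    """rows for tool-down target; yaw deg = world heading of tool y (closing line), mod 180"""
    s=state(); R=Ro.from_quat(np.roll(s["tool_rot"],-1)).as_matrix(); d=R.T@(np.array([x,y,z])-s["tool_pos"])
    cur=np.degrees(np.arctan2(R[1,1],R[0,1])); T=R
    if yaw is not None:
        k=(yaw-cur+90)%180-90; a=np.radians(cur+k); Y=np.array([np.cos(a),np.sin(a),0]); Z=np.array([0,0,-1.]); T=np.c_[np.cross(Y,Z),Y,Z]
    rv=Ro.from_matrix(R.T@T).as_rotvec()
    print("cur yaw %.1f"%cur,"dxyz",np.round(d/.8,4),"r",np.round(rv/1.5,4),"pos",np.round(s["tool_pos"],4),"q6 %.2f"%s["joint_pos"][5])
E
python3 - <<'E'
from h import *
exp={"stand":{"top":(300,198),"scene":(271,240)},"tier_blue":{"top":(403,235),"scene":(168,263)},"tier_white":{"top":(198,184),"scene":(351,211)},"cap":{"top":(176,245),"scene":(329,174)}}
ims={c:optics.grab_frame(c) for c in ("top","scene")}
for n in exp:
    for c in ("top","scene"):
        ds=[d for d in nets.outline_of(c,n) if np.hypot(*(np.array(d["bbox"][:2])-exp[n][c]))<12]
        if not ds: print(n,c,"none"); continue
        d=ds[0]; x0=ray(c,d["bbox"][:2],.01)
        print(n,c,np.round(x0,4),np.round(fit(c,n,d["pixels"].astype(np.float32),x0),4))
crop=lambda c,u,v:cv2.resize(ims[c][v-30:v+30,u-30:u+30],(390,290),interpolation=cv2.INTER_CUBIC)
cv2.imwrite("pics/crop1.png",np.vstack([np.hstack([crop("top",*exp[n]["top"]) for n in ("stand","tier_blue")]),np.hstack([crop("top",*exp["tier_white"]["top"]),crop("scene",271,235)])])[:,:,::-1])
E
```

```text
stand top [ 0.5732 -0.0384] [ 0.5793 -0.0361 -6.3102  0.1329]
stand scene [ 0.5879 -0.0422] [ 0.5836 -0.0387 21.3524  0.1936]
tier_blue top [ 0.4912 -0.3112] [ 0.4933 -0.3105 51.8403  0.0684]
tier_blue scene [ 0.4987 -0.3193] [ 0.4957 -0.3118 -7.1161  0.0336]
tier_white top [0.6062 0.2348] [ 0.6126  0.2346 47.065   0.1161]
tier_white scene [0.62   0.2282] [6.12100e-01 2.33800e-01 4.96927e+01 4.91000e-02]
cap top [0.4463 0.2808] [ 0.4449  0.2779 10.8199  0.0587]
cap scene [0.4367 0.2849] [ 0.4465  0.2762 72.274   0.0934]
```

View pics/crop1.png

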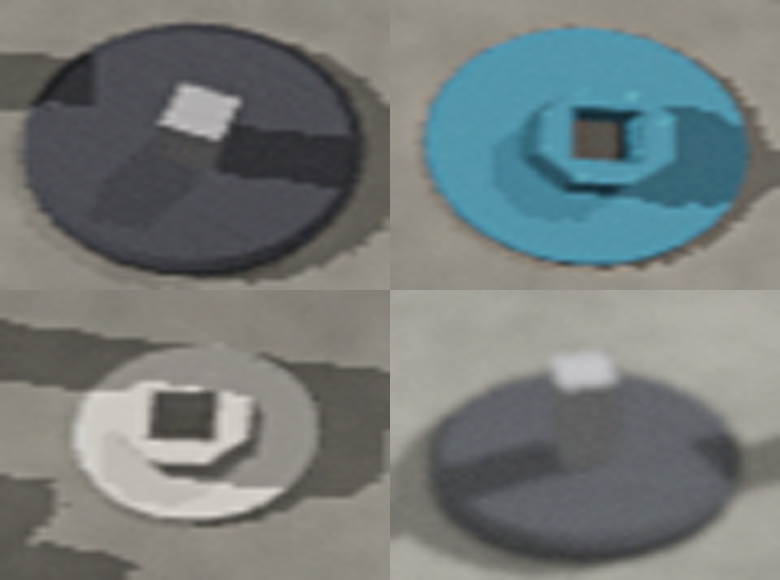

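The crops show the stand's post top as a tilted square, roughly 15° off. The blue and white bores are close to aligned with the image axes. I'll measure all three in rectified views.

```bash
cat >> h.py <<'E'
def sqfit(im,c,x0,y0,z,w,sign,bord=.006,rng=.012,ch=1):
    """square of side w at height z: maximise inside-vs-border contrast; returns x,y,yaw,score"""
    k=2000; n=140; g=(np.arange(n)-n/2)/k
    X,Y=np.meshgrid(g+x0,g+y0,indexing="ij"); p=proj(c,np.c_[X.ravel(),Y.ravel(),0*X.ravel()+z]).astype(np.float32)
    W=cv2.remap(im.astype(np.float32),p[:,0].reshape(n,n),p[:,1].reshape(n,n),cv2.INTER_CUBIC).mean(2)
    def sc(x,y,a):
        u=(X-x0-x)*np.cos(a)+(Y-y0-y)*np.sin(a); v=-(X-x0-x)*np.sin(a)+(Y-y0-y)*np.cos(a)
        m=np.maximum(abs(u),abs(v)); i=m<w/2-.0005; o=(m>w/2+.0005)&(m<w/2+bord)
        return sign*(W[i].mean()-W[o].mean())-W[i].std()*.5
    b=max((sc(x,y,a),x,y,a) for x in np.arange(-rng,rng,.002) for y in np.arange(-rng,rng,.002) for a in np.radians(np.arange(-45,45,7.5)))
    r=minimize(lambda q:-sc(q[0]/500,q[1]/500,q[2]/5),[b[1]*500,b[2]*500,b[3]*5],method="Nelder-Mead",options=dict(initial_simplex=np.array([b[1]*500,b[2]*500,b[3]*5])+np.array([[0,0,0],[.5,0,0],[0,.5,0],[0,0,.4]])))
    return np.round([x0+r.x[0]/500,y0+r.x[1]/500,np.degrees(r.x[2]/5),-r.fun],4)
E
python3 - <<'E'
from h import *
for c in("top","scene"):
    im=cv2.imread(f"pics/{c}0.png")
    print(c,"post",sqfit(im,c,.581,-.037,.092,.024,1),"blue",sqfit(im,c,.494,-.311,.04,.028,-1),"white",sqfit(im,c,.612,.234,.04,.028,-1))
im=cv2.imread("pics/top0.png")
q=[(180,83),(242,97),(222,142),(160,126)]
print(np.array([ray("top",(270+a/6.5-.5,168+b/4.833-.5),.092) for a,b in q]))
go(.4455,.277,.12,0); go(.494,-.311,.12,0)
E
```

```text
top post [ 5.79900e-01 -3.56000e-02 -1.84102e+01  9.13915e+01] blue [ 0.494  -0.308  -0.     45.2169] white [ 0.6124  0.2356  1.7384 93.013 ]
scene post [ 5.81500e-01 -3.83000e-02 -2.30229e+01  4.16674e+01] blue [ 0.4944 -0.3109 -1.7353 47.3813] white [ 0.6125  0.234   0.     47.5618]
[[ 0.59485843 -0.02736607]
 [ 0.58830449 -0.0512838 ]
 [ 0.5642352  -0.04428467]
 [ 0.57178701 -0.02042596]]
cur yaw 66.9 dxyz [-0.3765 -0.2444  0.1391] r [-0.      0.      0.7786] pos [0.245  0.575  0.2313] q6 -0.12
cur yaw 66.9 dxyz [-0.7205 -0.8968  0.1392] r [-0.      0.      0.7786] pos [0.245  0.575  0.2313] q6 -0.12
```

```bash
R='{"dx":-0.18,"dy":-0.224}'
python3 -m inch '[{"dx":-0.18,"dy":-0.224},{"dx":-0.18,"dy":-0.224},{"dx":-0.18,"dy":-0.224},{"dx":-0.18,"dy":-0.224},{"dx":-0.18,"dy":-0.224}]' 1
python3 -m inch '[{"dx":-0.18,"dy":-0.224},{"dx":-0.18,"dy":-0.224},{"dx":-0.18,"dy":-0.224},{"dx":-0.18,"dy":-0.224},{"dx":-0.18,"dy":-0.224}]'
python3 -m inch '[{"dx":-0.18,"dy":-0.224},{"dx":-0.18,"dy":-0.224},{"dx":-0.18,"dy":-0.224},{"dx":-0.18,"dy":-0.224},{"dx":-0.18,"dy":-0.224}]'
python3 -m inch '[{"dx":-0.18,"dy":-0.224},{"dx":-0.18,"dy":-0.224},{"dx":-0.18,"dy":-0.224},{"dx":-0.18,"dy":-0.224},{"dx":-0.18,"dy":-0.224}]'
python3 -m inch '[{"rz":0.39},{"rz":0.39},{"rz":0.39},{"rz":0.39},{"rz":0.39}]'
python3 -m inch '[{"rz":0.39},{"rz":0.39},{"rz":0.39},{"rz":0.39},{"rz":0.39}]'
python3 -c "
from h import *
go(.494,-.310,.08,0)"
```

```text
cur yaw 66.9 dxyz [-0.72   -0.8956  0.1892] r [-0.      0.      0.7786] pos [0.245  0.575  0.2313] q6 -0.12validation failed for argument at $[0]...
validation failed for argument at $[0]...
validation failed for argument at $[0]...
validation failed for argument at $[0]...
validation failed for argument at $[0]...
validation failed for argument at $[0]...
```

```bash
python3 -m inch '[{"dx":-0.18,"dy":-0.224,"dz":0,"rx":0,"ry":0,"rz":0},{"dx":-0.18,"dy":-0.224,"dz":0,"rx":0,"ry":0,"rz":0},{"dx":-0.18,"dy":-0.224,"dz":0,"rx":0,"ry":0,"rz":0},{"dx":-0.18,"dy":-0.224,"dz":0,"rx":0,"ry":0,"rz":0},{"dx":-0.18,"dy":-0.224,"dz":0,"rx":0,"ry":0,"rz":0}]' 1
```

```text
time: 1.5
tool_pos: [0.3076, 0.3511, 0.2313]
tool_rot: [0.0, 0.201, 0.98, -0.0]
contact_force: [-0.4, 0.3, -0.2]
gripper_width: 1.001
grasp_force: 0.0
```

```bash
python3 -m inch '[{"dx":-0.18,"dy":-0.224,"dz":0,"rx":0,"ry":0,"rz":0},{"dx":-0.18,"dy":-0.224,"dz":0,"rx":0,"ry":0,"rz":0},{"dx":-0.18,"dy":-0.224,"dz":0,"rx":0,"ry":0,"rz":0},{"dx":-0.18,"dy":-0.224,"dz":0,"rx":0,"ry":0,"rz":0},{"dx":-0.18,"dy":-0.224,"dz":0,"rx":0,"ry":0,"rz":0}]' 1 >/dev/null
python3 -m inch '[{"dx":-0.18,"dy":-0.224,"dz":0,"rx":0,"ry":0,"rz":0},{"dx":-0.18,"dy":-0.224,"dz":0,"rx":0,"ry":0,"rz":0},{"dx":-0.18,"dy":-0.224,"dz":0,"rx":0,"ry":0,"rz":0},{"dx":-0.18,"dy":-0.224,"dz":0,"rx":0,"ry":0,"rz":0},{"dx":-0.18,"dy":-0.224,"dz":0,"rx":0,"ry":0,"rz":0}]' 1 >/dev/null
python3 -m inch '[{"dx":-0.18,"dy":-0.224,"dz":0,"rx":0,"ry":0,"rz":0},{"dx":-0.18,"dy":-0.224,"dz":0,"rx":0,"ry":0,"rz":0},{"dx":-0.18,"dy":-0.224,"dz":0,"rx":0,"ry":0,"rz":0},{"dx":-0.18,"dy":-0.224,"dz":0,"rx":0,"ry":0,"rz":0},{"dx":-0.18,"dy":-0.224,"dz":0,"rx":0,"ry":0,"rz":0}]' 1 >/dev/null
python3 -m inch '[{"dx":0,"dy":0,"dz":0,"rx":0,"ry":0,"rz":0.39},{"dx":0,"dy":0,"dz":0,"rx":0,"ry":0,"rz":0.39},{"dx":0,"dy":0,"dz":0,"rx":0,"ry":0,"rz":0.39},{"dx":0,"dy":0,"dz":0,"rx":0,"ry":0,"rz":0.39},{"dx":0,"dy":0,"dz":0,"rx":0,"ry":0,"rz":0.39}]' >/dev/null
python3 -m inch '[{"dx":0,"dy":0,"dz":0,"rx":0,"ry":0,"rz":0.39},{"dx":0,"dy":0,"dz":0,"rx":0,"ry":0,"rz":0.39},{"dx":0,"dy":0,"dz":0,"rx":0,"ry":0,"rz":0.39},{"dx":0,"dy":0,"dz":0,"rx":0,"ry":0,"rz":0.39},{"dx":0,"dy":0,"dz":0,"rx":0,"ry":0,"rz":0.39}]' 
python3 -c "
from h import *
go(.494,-.310,.08,0)"
```

```text
time: 4.0
tool_pos: [0.4939, -0.3102, 0.2314]
tool_rot: [0.0, 0.707, 0.707, 0.0]
contact_force: [-0.1, -0.0, 0.2]
gripper_width: 1.004
grasp_force: 0.0
cur yaw 0.1 dxyz [3.000e-04 1.000e-04 1.892e-01] r [0.0001 0.     0.0006] pos [ 0.4939 -0.3102  0.2314] q6 -0.69
```

```bash
python3 -m inch '[{"dx":0,"dy":0,"dz":0.06,"rx":0,"ry":0,"rz":0},{"dx":0,"dy":0,"dz":0.12,"rx":0,"ry":0,"rz":0},{"dx":0,"dy":0,"dz":0.17,"rx":0,"ry":0,"rz":0},{"dx":0,"dy":0,"dz":0.21,"rx":0,"ry":0,"rz":0},{"dx":0,"dy":0,"dz":0.24,"rx":0,"ry":0,"rz":0}]'
python3 -m inch '[{"dx":0,"dy":0,"dz":0.015,"rx":0,"ry":0,"rz":0},{"dx":0,"dy":0,"dz":0.027,"rx":0,"ry":0,"rz":0},{"dx":0,"dy":0,"dz":0.034,"rx":0,"ry":0,"rz":0},{"dx":0,"dy":0,"dz":0.034,"rx":0,"ry":0,"rz":0},{"dx":0,"dy":0,"dz":0.034,"rx":0,"ry":0,"rz":0}]'
python3 -m inch '[{"dx":0,"dy":0,"dz":0,"rx":0,"ry":0,"rz":0},{"dx":0,"dy":0,"dz":0,"rx":0,"ry":0,"rz":0},{"dx":0,"dy":0,"dz":0,"rx":0,"ry":0,"rz":0},{"dx":0,"dy":0,"dz":0,"rx":0,"ry":0,"rz":0},{"dx":0,"dy":0,"dz":0,"rx":0,"ry":0,"rz":0}]' -1
```

```text
time: 4.5
tool_pos: [0.4927, -0.3093, 0.0365]
tool_rot: [-0.002, 0.706, 0.708, -0.0]
contact_force: [-0.6, -0.4, -0.2]
gripper_width: 0.999
grasp_force: 0.0
time: 5.0
tool_pos: [0.4947, -0.3109, 0.0134]
tool_rot: [0.001, 0.708, 0.707, 0.0]
contact_force: [-0.1, 0.9, 0.1]
gripper_width: 0.999
grasp_force: 0.0
time: 5.5
tool_pos: [0.4946, -0.3109, 0.0133]
tool_rot: [0.001, 0.708, 0.706, 0.0]
contact_force: [-0.7, 0.4, 4.4]
gripper_width: 0.599
grasp_force: 65.4
```

```bash
python3 -m inch '[{"dx":0,"dy":0,"dz":-0.01,"rx":0,"ry":0,"rz":0},{"dx":0,"dy":0,"dz":-0.05,"rx":0,"ry":0,"rz":0},{"dx":0,"dy":0,"dz":-0.1,"rx":0,"ry":0,"rz":0},{"dx":0,"dy":0,"dz":-0.14,"rx":0,"ry":0,"rz":0},{"dx":0,"dy":0,"dz":-0.15,"rx":0,"ry":0,"rz":0}]'
python3 - <<'E'
from h import *
import h
go(.5805,-.037,.123,-17)
c="top";im=optics.grab_frame(c);cv2.imwrite("pics/lift.png",im[:,:,::-1])
c="scene";im=optics.grab_frame(c);cv2.imwrite("pics/lift2.png",im[:,:,::-1])
E
```

```text
time: 6.0
tool_pos: [0.4955, -0.3115, 0.1362]
tool_rot: [0.003, 0.708, 0.706, 0.0]
contact_force: [1.1, -0.4, -2.7]
gripper_width: 0.597
grasp_force: 64.6
cur yaw -0.1 dxyz [0.3434 0.1055 0.0156] r [0.0038 0.0022 0.1965] pos [ 0.4955 -0.3115  0.1362] q6 -0.69
```

```bash
python3 -m inch '[{"dx":0.04,"dy":0.012,"dz":0,"rx":0.0038,"ry":0.0022,"rz":0.05},{"dx":0.1,"dy":0.03,"dz":0,"rx":0.0038,"ry":0.0022,"rz":0.1},{"dx":0.15,"dy":0.045,"dz":0,"rx":0.0038,"ry":0.0022,"rz":0.15},{"dx":0.2,"dy":0.06,"dz":0,"rx":0.0038,"ry":0.0022,"rz":0.1965},{"dx":0.24,"dy":0.073,"dz":0,"rx":0.0038,"ry":0.0022,"rz":0.1965}]'
python3 - <<'E'
from h import *
go(.5805,-.037,.135,-17)
E
```

```text
time: 6.6
tool_pos: [0.5508, -0.1154, 0.1281]
tool_rot: [-0.006, 0.804, 0.595, -0.002]
contact_force: [0.3, -0.2, -3.2]
gripper_width: 0.592
grasp_force: 64.4
cur yaw -17.0 dxyz [ 0.1047  0.0067 -0.0084] r [-0.0083 -0.0021 -0.0003] pos [ 0.5508 -0.1154  0.1281] q6 -0.04
```

```bash
python3 -m inch '[{"dx":0.03,"dy":0.002,"dz":-0.008,"rx":0,"ry":0,"rz":0},{"dx":0.06,"dy":0.004,"dz":-0.008,"rx":0,"ry":0,"rz":0},{"dx":0.085,"dy":0.005,"dz":-0.008,"rx":0,"ry":0,"rz":0},{"dx":0.1047,"dy":0.0067,"dz":-0.008,"rx":0,"ry":0,"rz":0},{"dx":0.1047,"dy":0.0067,"dz":-0.008,"rx":0,"ry":0,"rz":0}]'
python3 -m inch '[{"dx":0,"dy":0,"dz":0,"rx":0,"ry":0,"rz":0},{"dx":0,"dy":0,"dz":0,"rx":0,"ry":0,"rz":0}]'
python3 - <<'E'
from h import *
go(.5805,-.037,.135,-17)
a=optics.grab_frame("top");b=optics.grab_frame("scene")
f=lambda im,u,v:cv2.resize(im[v-40:v+40,u-40:u+40],(400,400),interpolation=cv2.INTER_CUBIC)
pu=proj("top",[.58,-.037,.11])[0].astype(int);pv=proj("scene",[.58,-.037,.11])[0].astype(int);print(pu,pv)
cv2.imwrite("pics/c2.png",np.hstack([f(a,*pu),f(b,*pv)])[:,:,::-1])
for c in("top","scene"):
  for d in nets.outline_of(c,"tier_blue")[:1]:
    p=fit(c,"tier_blue",d["pixels"].astype(np.float32),(.58,-.037),.122);print(c,d["confidence"],np.round(p,4))
E
```

```text
time: 7.1
tool_pos: [0.5813, -0.0381, 0.1359]
tool_rot: [-0.005, 0.803, 0.596, -0.002]
contact_force: [0.6, -0.4, -2.7]
gripper_width: 0.599
grasp_force: 64.4
time: 7.3
tool_pos: [0.5817, -0.0405, 0.1378]
tool_rot: [-0.004, 0.804, 0.595, -0.001]
contact_force: [0.5, -0.7, -3.4]
gripper_width: 0.598
grasp_force: 64.4
cur yaw -17.0 dxyz [ 0.0037 -0.0027  0.0035] r [-0.005  -0.0012 -0.0005] pos [ 0.5817 -0.0405  0.1378] q6 0.10
[301 188] [270 216]
top 0.5 [ 0.6274 -0.0436 33.1193  8.7285]
scene 0.64 [ 0.5819 -0.0397 22.7433  0.3835]
```

View pics/c2.png

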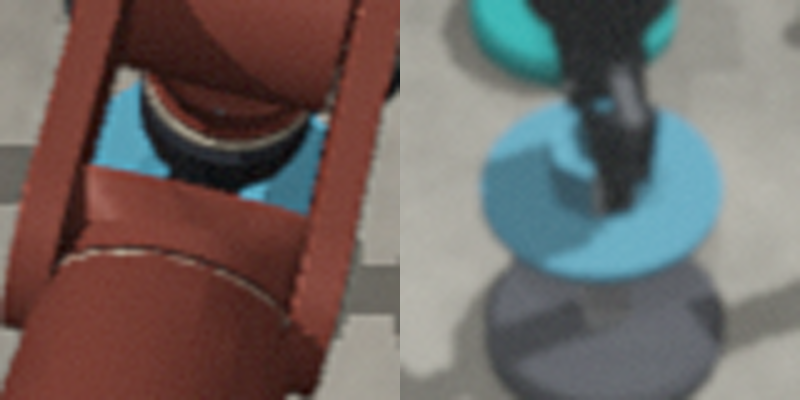

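The crop shows the blue tier held level and centred above the foot. The next step is to correct the offset and lower while watching the force.

```bash
python3 -m inch '[{"dx":0.0037,"dy":-0.002,"dz":0.01,"rx":-0.004,"ry":0,"rz":0},{"dx":0.0037,"dy":-0.002,"dz":0.02,"rx":-0.004,"ry":0,"rz":0},{"dx":0.0037,"dy":-0.002,"dz":0.026,"rx":-0.004,"ry":0,"rz":0},{"dx":0.0037,"dy":-0.002,"dz":0.03,"rx":-0.004,"ry":0,"rz":0},{"dx":0.0037,"dy":-0.002,"dz":0.034,"rx":-0.004,"ry":0,"rz":0}]'
python3 -m inch '[{"dx":0,"dy":0,"dz":0.002,"rx":0,"ry":0,"rz":0},{"dx":0,"dy":0,"dz":0.004,"rx":0,"ry":0,"rz":0},{"dx":0,"dy":0,"dz":0.006,"rx":0,"ry":0,"rz":0},{"dx":0,"dy":0,"dz":0.008,"rx":0,"ry":0,"rz":0},{"dx":0,"dy":0,"dz":0.008,"rx":0,"ry":0,"rz":0}]'
python3 -c "
from h import *
go(.5805,-.037,.105,-17)"
```

```text
time: 8.0
tool_pos: [0.5814, -0.0364, 0.1109]
tool_rot: [-0.001, 0.804, 0.595, 0.001]
contact_force: [0.1, 0.4, -2.1]
gripper_width: 0.596
grasp_force: 64.4
time: 8.5
tool_pos: [0.5814, -0.0364, 0.1049]
tool_rot: [-0.001, 0.804, 0.595, 0.001]
contact_force: [0.1, 0.8, -3.7]
gripper_width: 0.594
grasp_force: 64.4
cur yaw -17.0 dxyz [-0.001  -0.0009 -0.0001] r [-0.0003 -0.0016 -0.    ] pos [ 0.5814 -0.0364  0.1049] q6 0.10
```

```bash
python3 -m inch '[{"dx":0,"dy":0,"dz":0.002,"rx":0,"ry":0,"rz":0},{"dx":0,"dy":0,"dz":0.004,"rx":0,"ry":0,"rz":0},{"dx":0,"dy":0,"dz":0.006,"rx":0,"ry":0,"rz":0}]'
python3 -m inch '[{"dx":0,"dy":0,"dz":0.002,"rx":0,"ry":0,"rz":0},{"dx":0,"dy":0,"dz":0.004,"rx":0,"ry":0,"rz":0}]'
```

```text
time: 8.8
tool_pos: [0.5813, -0.0363, 0.1001]
tool_rot: [-0.001, 0.804, 0.595, 0.001]
contact_force: [-1.7, 0.2, -2.3]
gripper_width: 0.596
grasp_force: 64.5
time: 9.0
tool_pos: [0.5812, -0.0363, 0.0967]
tool_rot: [-0.001, 0.804, 0.595, 0.001]
contact_force: [-2.0, 0.8, -1.4]
gripper_width: 0.596
grasp_force: 64.5
```

The blue tier is on the post, with only about 2 N of side load. Lowering on.

```bash
python3 -m inch '[{"dx":0,"dy":-0.001,"dz":0.005,"rx":0,"ry":0,"rz":0},{"dx":0,"dy":-0.001,"dz":0.01,"rx":0,"ry":0,"rz":0},{"dx":0,"dy":-0.001,"dz":0.015,"rx":0,"ry":0,"rz":0},{"dx":0,"dy":-0.001,"dz":0.02,"rx":0,"ry":0,"rz":0},{"dx":0,"dy":-0.001,"dz":0.025,"rx":0,"ry":0,"rz":0}]'
python3 -m inch '[{"dx":0,"dy":0,"dz":0.005,"rx":0,"ry":0,"rz":0},{"dx":0,"dy":0,"dz":0.01,"rx":0,"ry":0,"rz":0},{"dx":0,"dy":0,"dz":0.015,"rx":0,"ry":0,"rz":0},{"dx":0,"dy":0,"dz":0.02,"rx":0,"ry":0,"rz":0},{"dx":0,"dy":0,"dz":0.025,"rx":0,"ry":0,"rz":0}]'
```

```text
time: 9.5
tool_pos: [0.5809, -0.0362, 0.0767]
tool_rot: [-0.001, 0.804, 0.595, 0.001]
contact_force: [0.2, 0.4, -2.7]
gripper_width: 0.599
grasp_force: 64.4
time: 10.0
tool_pos: [0.5808, -0.0361, 0.0568]
tool_rot: [-0.001, 0.804, 0.595, 0.001]
contact_force: [-0.1, 0.6, -3.3]
gripper_width: 0.604
grasp_force: 64.4
```

```bash
python3 -m inch '[{"dx":0,"dy":0,"dz":0.005,"rx":0,"ry":0,"rz":0},{"dx":0,"dy":0,"dz":0.01,"rx":0,"ry":0,"rz":0},{"dx":0,"dy":0,"dz":0.015,"rx":0,"ry":0,"rz":0},{"dx":0,"dy":0,"dz":0.02,"rx":0,"ry":0,"rz":0},{"dx":0,"dy":0,"dz":0.022,"rx":0,"ry":0,"rz":0}]'
python3 -m inch '[{"dx":0,"dy":0,"dz":0.0012,"rx":0,"ry":0,"rz":0},{"dx":0,"dy":0,"dz":0.0025,"rx":0,"ry":0,"rz":0},{"dx":0,"dy":0,"dz":0.0037,"rx":0,"ry":0,"rz":0},{"dx":0,"dy":0,"dz":0.005,"rx":0,"ry":0,"rz":0}]'
python3 -m inch '[{"dx":0,"dy":0,"dz":0.0005,"rx":0,"ry":0,"rz":0},{"dx":0,"dy":0,"dz":0.001,"rx":0,"ry":0,"rz":0}]'
```

```text
time: 10.5
tool_pos: [0.5805, -0.036, 0.0388]
tool_rot: [-0.001, 0.804, 0.595, 0.001]
contact_force: [0.0, 0.1, -2.6]
gripper_width: 0.596
grasp_force: 64.4
time: 10.9
tool_pos: [0.581, -0.0361, 0.0356]
tool_rot: [-0.001, 0.804, 0.595, 0.001]
contact_force: [0.3, -0.6, -2.6]
gripper_width: 0.596
grasp_force: 64.4
time: 11.1
tool_pos: [0.5808, -0.0361, 0.0347]
tool_rot: [-0.001, 0.804, 0.595, 0.001]
contact_force: [-0.7, -0.2, -2.8]
gripper_width: 0.598
grasp_force: 64.4
```

```bash
python3 -m inch '[{"dx":0,"dy":0,"dz":0.0006,"rx":0,"ry":0,"rz":0},{"dx":0,"dy":0,"dz":0.0012,"rx":0,"ry":0,"rz":0}]'
python3 -m inch '[{"dx":0,"dy":0,"dz":0.0006,"rx":0,"ry":0,"rz":0},{"dx":0,"dy":0,"dz":0.0012,"rx":0,"ry":0,"rz":0}]'
python3 -m inch '[{"dx":0,"dy":0,"dz":0.0006,"rx":0,"ry":0,"rz":0}]'
```

```text
time: 11.3
tool_pos: [0.5809, -0.0361, 0.0338]
tool_rot: [-0.001, 0.804, 0.595, 0.001]
contact_force: [0.3, -0.3, -3.3]
gripper_width: 0.598
grasp_force: 64.4
time: 11.5
tool_pos: [0.5809, -0.036, 0.0333]
tool_rot: [-0.001, 0.804, 0.595, 0.001]
contact_force: [-2.6, 0.4, 2.4]
gripper_width: 0.597
grasp_force: 65.1
time: 11.6
tool_pos: [0.5811, -0.036, 0.0333]
tool_rot: [-0.001, 0.804, 0.595, 0.001]
contact_force: [-3.6, 1.7, 6.4]
gripper_width: 0.601
grasp_force: 65.5
```

Contact shows at exactly the home height, so I'll release and rise.

```bash
python3 -m inch '[{"dx":0,"dy":0,"dz":0,"rx":0,"ry":0,"rz":0},{"dx":0,"dy":0,"dz":0,"rx":0,"ry":0,"rz":0},{"dx":0,"dy":0,"dz":0,"rx":0,"ry":0,"rz":0},{"dx":0,"dy":0,"dz":0,"rx":0,"ry":0,"rz":0},{"dx":0,"dy":0,"dz":0,"rx":0,"ry":0,"rz":0}]' 1
python3 -m inch '[{"dx":0,"dy":0,"dz":-0.02,"rx":0,"ry":0,"rz":0},{"dx":0,"dy":0,"dz":-0.06,"rx":0,"ry":0,"rz":0},{"dx":0,"dy":0,"dz":-0.11,"rx":0,"ry":0,"rz":0},{"dx":0,"dy":0,"dz":-0.16,"rx":0,"ry":0,"rz":0},{"dx":0,"dy":0,"dz":-0.16,"rx":0,"ry":0,"rz":0}]'
python3 -c "
from h import *
go(.6125,.2345,.16,0)"
```

```text
time: 12.1
tool_pos: [0.5809, -0.0361, 0.0323]
tool_rot: [-0.001, 0.804, 0.595, 0.001]
contact_force: [-0.8, 0.7, -0.5]
gripper_width: 0.998
grasp_force: 0.0
time: 12.6
tool_pos: [0.5853, -0.0372, 0.1697]
tool_rot: [0.005, 0.804, 0.595, 0.006]
contact_force: [0.9, -1.0, 0.5]
gripper_width: 0.998
grasp_force: 0.0
cur yaw -17.0 dxyz [ 0.3346 -0.0669  0.0125] r [ 0.01   -0.0012 -0.1977] pos [ 0.5853 -0.0372  0.1697] q6 0.10
```

```bash
python3 -m inch '[{"dx":0.05,"dy":-0.01,"dz":0,"rx":0.008,"ry":0,"rz":-0.05},{"dx":0.11,"dy":-0.022,"dz":0,"rx":0.008,"ry":0,"rz":-0.1},{"dx":0.17,"dy":-0.034,"dz":0,"rx":0.008,"ry":0,"rz":-0.15},{"dx":0.23,"dy":-0.046,"dz":0,"rx":0.008,"ry":0,"rz":-0.19},{"dx":0.29,"dy":-0.058,"dz":0,"rx":0.008,"ry":0,"rz":-0.19}]'
python3 -c "
from h import *
go(.6125,.2345,.1,1)"
```

```text
time: 13.1
tool_pos: [0.6041, 0.201, 0.1616]
tool_rot: [-0.005, 0.711, 0.703, -0.002]
contact_force: [0.9, 0.7, 0.0]
gripper_width: 1.003
grasp_force: 0.0
cur yaw -0.6 dxyz [0.0417 0.0108 0.0771] r [-0.0069 -0.0028 -0.0189] pos [0.6041 0.201  0.1616] q6 0.21
```

```bash
python3 -m inch '[{"dx":0.02,"dy":0.005,"dz":0,"rx":-0.003,"ry":0,"rz":-0.012},{"dx":0.0417,"dy":0.0108,"dz":0.025,"rx":-0.003,"ry":0,"rz":-0.012},{"dx":0.0417,"dy":0.0108,"dz":0.06,"rx":-0.003,"ry":0,"rz":-0.012},{"dx":0.0417,"dy":0.0108,"dz":0.077,"rx":-0.003,"ry":0,"rz":-0.012},{"dx":0.0417,"dy":0.0108,"dz":0.077,"rx":-0.003,"ry":0,"rz":-0.012}]'
python3 -c "
from h import *
go(.6125,.2345,.0133,0.5)"
```

```text
time: 13.6
tool_pos: [0.6106, 0.2314, 0.0962]
tool_rot: [-0.005, 0.705, 0.709, -0.003]
contact_force: [-0.3, 0.0, 0.7]
gripper_width: 1.0
grasp_force: 0.0
cur yaw 0.3 dxyz [0.0035 0.0037 0.1036] r [-0.0082 -0.0017 -0.0019] pos [0.6106 0.2314 0.0962] q6 0.24
```

```bash
python3 -m inch '[{"dx":0.0025,"dy":0.0025,"dz":0.04,"rx":-0.004,"ry":0,"rz":0},{"dx":0.0025,"dy":0.0025,"dz":0.07,"rx":-0.004,"ry":0,"rz":0},{"dx":0.0025,"dy":0.0025,"dz":0.09,"rx":-0.004,"ry":0,"rz":0},{"dx":0.0025,"dy":0.0025,"dz":0.1,"rx":-0.004,"ry":0,"rz":0},{"dx":0.0025,"dy":0.0025,"dz":0.1,"rx":-0.004,"ry":0,"rz":0}]'
python3 -m inch '[{"dx":0,"dy":0,"dz":0,"rx":0,"ry":0,"rz":0},{"dx":0,"dy":0,"dz":0,"rx":0,"ry":0,"rz":0}]'
python3 -c "
from h import *
go(.6125,.2345,.0133,0.5)"
```

```text
time: 14.1
tool_pos: [0.6138, 0.2345, 0.0188]
tool_rot: [-0.002, 0.705, 0.709, 0.001]
contact_force: [-0.8, 0.7, -0.4]
gripper_width: 1.001
grasp_force: 0.0
time: 14.3
tool_pos: [0.6153, 0.2352, 0.0211]
tool_rot: [-0.001, 0.705, 0.709, 0.002]
contact_force: [0.2, 0.5, 0.3]
gripper_width: 1.0
grasp_force: 0.0
cur yaw 0.4 dxyz [-0.0009 -0.0035  0.0098] r [ 0.0014 -0.0033 -0.0017] pos [0.6153 0.2352 0.0211] q6 0.24
```

```bash
python3 -m inch '[{"dx":-0.0009,"dy":-0.0033,"dz":0.005,"rx":0,"ry":-0.003,"rz":0},{"dx":-0.0009,"dy":-0.0033,"dz":0.0095,"rx":0,"ry":-0.003,"rz":0},{"dx":-0.0009,"dy":-0.0033,"dz":0.0095,"rx":0,"ry":-0.003,"rz":0},{"dx":-0.0009,"dy":-0.0033,"dz":0.0095,"rx":0,"ry":-0.003,"rz":0}]'
python3 -m inch '[{"dx":0,"dy":0,"dz":0,"rx":0,"ry":0,"rz":0},{"dx":0,"dy":0,"dz":0,"rx":0,"ry":0,"rz":0},{"dx":0,"dy":0,"dz":0,"rx":0,"ry":0,"rz":0},{"dx":0,"dy":0,"dz":0,"rx":0,"ry":0,"rz":0},{"dx":0,"dy":0,"dz":0,"rx":0,"ry":0,"rz":0}]' -1
python3 -c "
from h import *
go(.6125,.2345,.0133,0.5)"
```

```text
time: 14.7
tool_pos: [0.6111, 0.2342, 0.0114]
tool_rot: [-0.0, 0.705, 0.709, -0.001]
contact_force: [0.4, 0.4, -0.3]
gripper_width: 0.997
grasp_force: 0.0
time: 15.2
tool_pos: [0.6118, 0.2344, 0.0122]
tool_rot: [0.0, 0.705, 0.709, 0.0]
contact_force: [-0.5, 0.6, 1.6]
gripper_width: 0.595
grasp_force: 65.4
cur yaw 0.4 dxyz [ 0.0002  0.0009 -0.0014] r [ 0.0001  0.     -0.0017] pos [0.6118 0.2344 0.0122] q6 0.25
```

```bash
python3 -m inch '[{"dx":0,"dy":0,"dz":-0.01,"rx":0,"ry":0,"rz":0},{"dx":0,"dy":0,"dz":-0.05,"rx":0,"ry":0,"rz":0},{"dx":0,"dy":0,"dz":-0.1,"rx":0,"ry":0,"rz":0},{"dx":0,"dy":0,"dz":-0.15,"rx":0,"ry":0,"rz":0},{"dx":0,"dy":0,"dz":-0.165,"rx":0,"ry":0,"rz":0}]'
python3 -c "
from h import *
go(.5809,-.0361,.14,-17)"
```

```text
time: 15.7
tool_pos: [0.614, 0.235, 0.1494]
tool_rot: [0.002, 0.705, 0.709, 0.003]
contact_force: [1.1, 0.1, -1.2]
gripper_width: 0.595
grasp_force: 65.3
cur yaw 0.4 dxyz [-0.3386 -0.0436  0.0108] r [ 0.0048 -0.0019  0.202 ] pos [0.614  0.235  0.1494] q6 0.25
```

```bash
python3 -m inch '[{"dx":-0.04,"dy":-0.006,"dz":0,"rx":0,"ry":0,"rz":0.05},{"dx":-0.1,"dy":-0.013,"dz":0,"rx":0,"ry":0,"rz":0.1},{"dx":-0.15,"dy":-0.02,"dz":0,"rx":0,"ry":0,"rz":0.15},{"dx":-0.2,"dy":-0.026,"dz":0,"rx":0,"ry":0,"rz":0.202},{"dx":-0.25,"dy":-0.033,"dz":0,"rx":0,"ry":0,"rz":0.202}]'
python3 -m inch '[{"dx":-0.02,"dy":0,"dz":0,"rx":0,"ry":0,"rz":0},{"dx":-0.02,"dy":0,"dz":0,"rx":0,"ry":0,"rz":0},{"dx":-0.02,"dy":0,"dz":0,"rx":0,"ry":0,"rz":0}]'
python3 -c "
from h import *
go(.5809,-.0361,.135,-17)"
```

```text
time: 16.2
tool_pos: [0.5847, 0.0327, 0.1417]
tool_rot: [-0.001, 0.804, 0.594, -0.002]
contact_force: [-0.1, -1.0, -2.3]
gripper_width: 0.598
grasp_force: 65.0
time: 16.5
tool_pos: [0.5811, 0.0193, 0.1427]
tool_rot: [-0.001, 0.804, 0.595, -0.001]
contact_force: [-0.0, 0.9, -1.7]
gripper_width: 0.597
grasp_force: 65.0
cur yaw -17.0 dxyz [-0.0663  0.0201  0.0096] r [-0.0015  0.     -0.0003] pos [0.5811 0.0193 0.1427] q6 0.20
```

```bash
python3 -m inch '[{"dx":-0.03,"dy":0.01,"dz":0.004,"rx":0,"ry":0,"rz":0},{"dx":-0.055,"dy":0.017,"dz":0.008,"rx":0,"ry":0,"rz":0},{"dx":-0.0663,"dy":0.0201,"dz":0.0096,"rx":0,"ry":0,"rz":0},{"dx":-0.0663,"dy":0.0201,"dz":0.0096,"rx":0,"ry":0,"rz":0},{"dx":-0.0663,"dy":0.0201,"dz":0.0096,"rx":0,"ry":0,"rz":0}]'
python3 -m inch '[{"dx":0,"dy":0,"dz":0,"rx":0,"ry":0,"rz":0},{"dx":0,"dy":0,"dz":0,"rx":0,"ry":0,"rz":0},{"dx":0,"dy":0,"dz":0,"rx":0,"ry":0,"rz":0}]'
python3 -c "
from h import *
go(.5809,-.0361,.11,-17)
c='scene';im=optics.grab_frame(c)
for d in nets.outline_of(c,'tier_white')[:1]:
    p=fit(c,'tier_white',d['pixels'].astype(np.float32),(.58,-.037),.122);print(c,d['confidence'],np.round(p,4))
"
```

```text
time: 17.0
tool_pos: [0.5816, -0.0355, 0.136]
tool_rot: [-0.0, 0.804, 0.595, -0.0]
contact_force: [-0.1, -0.7, -2.8]
gripper_width: 0.599
grasp_force: 65.0
time: 17.3
tool_pos: [0.5816, -0.036, 0.1363]
tool_rot: [-0.0, 0.804, 0.595, -0.0]
contact_force: [0.4, 1.0, -2.1]
gripper_width: 0.591
grasp_force: 65.0
cur yaw -17.0 dxyz [-0.0003 -0.0008  0.0328] r [-0.0002  0.0002  0.0005] pos [ 0.5816 -0.036   0.1363] q6 0.11
scene 0.97 [ 0.5832 -0.0359 -0.0153  0.4979]
```

```bash
python3 -m inch '[{"dx":-0.0003,"dy":-0.0008,"dz":0.01,"rx":0,"ry":0,"rz":0},{"dx":-0.0003,"dy":-0.0008,"dz":0.02,"rx":0,"ry":0,"rz":0},{"dx":-0.0003,"dy":-0.0008,"dz":0.03,"rx":0,"ry":0,"rz":0},{"dx":-0.0003,"dy":-0.0008,"dz":0.035,"rx":0,"ry":0,"rz":0},{"dx":-0.0003,"dy":-0.0008,"dz":0.037,"rx":0,"ry":0,"rz":0}]'
python3 -m inch '[{"dx":0,"dy":0,"dz":0.002,"rx":0,"ry":0,"rz":0},{"dx":0,"dy":0,"dz":0.004,"rx":0,"ry":0,"rz":0},{"dx":0,"dy":0,"dz":0.006,"rx":0,"ry":0,"rz":0}]'
python3 -m inch '[{"dx":0,"dy":0,"dz":0.002,"rx":0,"ry":0,"rz":0},{"dx":0,"dy":0,"dz":0.004,"rx":0,"ry":0,"rz":0}]'
```

```text
time: 17.9
tool_pos: [0.5801, -0.0366, 0.1052]
tool_rot: [-0.001, 0.804, 0.595, -0.001]
contact_force: [-0.3, 0.6, -1.4]
gripper_width: 0.596
grasp_force: 65.0
time: 18.2
tool_pos: [0.5811, -0.0367, 0.102]
tool_rot: [0.0, 0.804, 0.595, -0.0]
contact_force: [0.1, -0.3, -1.7]
gripper_width: 0.598
grasp_force: 65.0
time: 18.4
tool_pos: [0.5809, -0.0367, 0.0986]
tool_rot: [0.0, 0.804, 0.595, -0.0]
contact_force: [0.4, 0.4, -1.4]
gripper_width: 0.596
grasp_force: 65.0
```

```bash
python3 -m inch '[{"dx":0,"dy":0,"dz":0.005,"rx":0,"ry":0,"rz":0},{"dx":0,"dy":0,"dz":0.01,"rx":0,"ry":0,"rz":0},{"dx":0,"dy":0,"dz":0.015,"rx":0,"ry":0,"rz":0},{"dx":0,"dy":0,"dz":0.02,"rx":0,"ry":0,"rz":0},{"dx":0,"dy":0,"dz":0.024,"rx":0,"ry":0,"rz":0}]'
python3 -m inch '[{"dx":0,"dy":0,"dz":0.0012,"rx":0,"ry":0,"rz":0},{"dx":0,"dy":0,"dz":0.0025,"rx":0,"ry":0,"rz":0},{"dx":0,"dy":0,"dz":0.0037,"rx":0,"ry":0,"rz":0},{"dx":0,"dy":0,"dz":0.0045,"rx":0,"ry":0,"rz":0}]'
python3 -m inch '[{"dx":0,"dy":0,"dz":0.0005,"rx":0,"ry":0,"rz":0},{"dx":0,"dy":0,"dz":0.001,"rx":0,"ry":0,"rz":0}]'
```

```text
time: 18.9
tool_pos: [0.5806, -0.0366, 0.0787]
tool_rot: [-0.0, 0.804, 0.595, -0.001]
contact_force: [0.3, 0.5, -2.1]
gripper_width: 0.596
grasp_force: 65.0
time: 19.3
tool_pos: [0.5809, -0.0367, 0.0758]
tool_rot: [0.0, 0.804, 0.595, -0.0]
contact_force: [0.8, 0.2, -1.3]
gripper_width: 0.599
grasp_force: 65.0
time: 19.5
tool_pos: [0.5809, -0.0367, 0.075]
tool_rot: [0.0, 0.804, 0.595, -0.0]
contact_force: [0.4, 0.1, -2.2]
gripper_width: 0.602
grasp_force: 65.0
```

```bash
python3 -m inch '[{"dx":0,"dy":0,"dz":0.0006,"rx":0,"ry":0,"rz":0},{"dx":0,"dy":0,"dz":0.0012,"rx":0,"ry":0,"rz":0},{"dx":0,"dy":0,"dz":0.0018,"rx":0,"ry":0,"rz":0}]'
python3 -m inch '[{"dx":0,"dy":0,"dz":0.0006,"rx":0,"ry":0,"rz":0},{"dx":0,"dy":0,"dz":0.0012,"rx":0,"ry":0,"rz":0}]'
python3 -m inch '[{"dx":0,"dy":0,"dz":0.0006,"rx":0,"ry":0,"rz":0}]'
python3 -m inch '[{"dx":0,"dy":0,"dz":0.0006,"rx":0,"ry":0,"rz":0}]'
```

```text
time: 19.8
tool_pos: [0.5808, -0.0367, 0.0735]
tool_rot: [-0.0, 0.804, 0.595, -0.0]
contact_force: [-0.5, -0.7, -2.1]
gripper_width: 0.6
grasp_force: 65.0
time: 20.0
tool_pos: [0.5808, -0.0367, 0.0725]
tool_rot: [-0.0, 0.804, 0.595, -0.0]
contact_force: [-0.5, -0.5, -2.0]
gripper_width: 0.599
grasp_force: 65.0
time: 20.1
tool_pos: [0.5808, -0.0367, 0.0721]
tool_rot: [-0.0, 0.804, 0.595, -0.0]
contact_force: [-0.4, 0.1, 1.0]
gripper_width: 0.599
grasp_force: 65.4
time: 20.2
tool_pos: [0.5808, -0.0367, 0.0721]
tool_rot: [-0.0, 0.804, 0.595, -0.0]
contact_force: [-3.1, 0.5, 3.8]
gripper_width: 0.598
grasp_force: 65.7
```

White is seated at its home height.

```bash
python3 -m inch '[{"dx":0,"dy":0,"dz":0,"rx":0,"ry":0,"rz":0},{"dx":0,"dy":0,"dz":0,"rx":0,"ry":0,"rz":0},{"dx":0,"dy":0,"dz":0,"rx":0,"ry":0,"rz":0},{"dx":0,"dy":0,"dz":0,"rx":0,"ry":0,"rz":0},{"dx":0,"dy":0,"dz":0,"rx":0,"ry":0,"rz":0}]' 1
python3 -m inch '[{"dx":0,"dy":0,"dz":-0.02,"rx":0,"ry":0,"rz":0},{"dx":0,"dy":0,"dz":-0.06,"rx":0,"ry":0,"rz":0},{"dx":0,"dy":0,"dz":-0.11,"rx":0,"ry":0,"rz":0},{"dx":0,"dy":0,"dz":-0.12,"rx":0,"ry":0,"rz":0},{"dx":0,"dy":0,"dz":-0.12,"rx":0,"ry":0,"rz":0}]'
python3 -c "
from h import *
go(.4457,.277,.16,-17)"
```

```text
time: 20.7
tool_pos: [0.5808, -0.0367, 0.0716]
tool_rot: [-0.0, 0.804, 0.595, -0.0]
contact_force: [0.2, 0.4, -1.1]
gripper_width: 1.001
grasp_force: 0.0
time: 21.2
tool_pos: [0.5827, -0.037, 0.1715]
tool_rot: [0.002, 0.804, 0.595, 0.002]
contact_force: [0.8, -0.0, 0.6]
gripper_width: 1.003
grasp_force: 0.0
cur yaw -17.0 dxyz [ 0.3252 -0.2786  0.0129] r [ 0.0039 -0.0001 -0.    ] pos [ 0.5827 -0.037   0.1715] q6 0.11
```

```bash
python3 -m inch '[{"dx":0.047,"dy":-0.04,"dz":0,"rx":0,"ry":0,"rz":0},{"dx":0.094,"dy":-0.08,"dz":0,"rx":0,"ry":0,"rz":0},{"dx":0.141,"dy":-0.12,"dz":0,"rx":0,"ry":0,"rz":0},{"dx":0.188,"dy":-0.16,"dz":0,"rx":0,"ry":0,"rz":0},{"dx":0.225,"dy":-0.193,"dz":0,"rx":0,"ry":0,"rz":0}]'
python3 -m inch '[{"dx":0.035,"dy":-0.03,"dz":0,"rx":0,"ry":0,"rz":0},{"dx":0.07,"dy":-0.06,"dz":0,"rx":0,"ry":0,"rz":0},{"dx":0.09,"dy":-0.08,"dz":0,"rx":0,"ry":0,"rz":0},{"dx":0.1,"dy":-0.0856,"dz":0,"rx":0,"ry":0,"rz":0},{"dx":0.1,"dy":-0.0856,"dz":0,"rx":0,"ry":0,"rz":0}]'
python3 -c "
from h import *
go(.4457,.277,.08,-17)"
```

```text
time: 21.7
tool_pos: [0.4835, 0.1824, 0.1659]
tool_rot: [-0.001, 0.804, 0.595, -0.002]
contact_force: [-0.4, 1.5, -1.0]
gripper_width: 1.005
grasp_force: 0.0
time: 22.2
tool_pos: [0.443, 0.2775, 0.1665]
tool_rot: [-0.0, 0.803, 0.595, -0.001]
contact_force: [-0.1, 0.5, -0.7]
gripper_width: 1.003
grasp_force: 0.0
cur yaw -16.9 dxyz [0.0006 0.0036 0.1081] r [-0.0012  0.0013  0.0011] pos [0.443  0.2775 0.1665] q6 0.71
```

```bash
python3 -m inch '[{"dx":0.0006,"dy":0.003,"dz":0.06,"rx":0,"ry":0,"rz":0},{"dx":0.0006,"dy":0.003,"dz":0.11,"rx":0,"ry":0,"rz":0},{"dx":0.0006,"dy":0.003,"dz":0.14,"rx":0,"ry":0,"rz":0},{"dx":0.0006,"dy":0.003,"dz":0.16,"rx":0,"ry":0,"rz":0},{"dx":0.0006,"dy":0.003,"dz":0.16,"rx":0,"ry":0,"rz":0}]'
python3 -m inch '[{"dx":0,"dy":0,"dz":0.007,"rx":0,"ry":0,"rz":0},{"dx":0,"dy":0,"dz":0.014,"rx":0,"ry":0,"rz":0},{"dx":0,"dy":0,"dz":0.014,"rx":0,"ry":0,"rz":0},{"dx":0,"dy":0,"dz":0.014,"rx":0,"ry":0,"rz":0}]'
python3 -c "
from h import *
go(.4457,.277,.024,-17)"
```

```text
time: 22.7
tool_pos: [0.4442, 0.2745, 0.036]
tool_rot: [-0.001, 0.804, 0.594, -0.004]
contact_force: [0.5, -0.1, -0.0]
gripper_width: 1.004
grasp_force: 0.0
time: 23.1
tool_pos: [0.4465, 0.277, 0.029]
tool_rot: [0.0, 0.804, 0.595, 0.0]
contact_force: [-0.1, -0.2, 0.3]
gripper_width: 1.0
grasp_force: 0.0
cur yaw -17.0 dxyz [-0.0003 -0.001   0.0063] r [ 0.0002 -0.0001 -0.0001] pos [0.4465 0.277  0.029 ] q6 0.71
```

```bash
python3 -m inch '[{"dx":0,"dy":-0.001,"dz":0.003,"rx":0,"ry":0,"rz":0},{"dx":0,"dy":-0.001,"dz":0.0055,"rx":0,"ry":0,"rz":0},{"dx":0,"dy":-0.001,"dz":0.0055,"rx":0,"ry":0,"rz":0}]'
python3 -m inch '[{"dx":0,"dy":0,"dz":0,"rx":0,"ry":0,"rz":0},{"dx":0,"dy":0,"dz":0,"rx":0,"ry":0,"rz":0},{"dx":0,"dy":0,"dz":0,"rx":0,"ry":0,"rz":0},{"dx":0,"dy":0,"dz":0,"rx":0,"ry":0,"rz":0},{"dx":0,"dy":0,"dz":0,"rx":0,"ry":0,"rz":0}]' -1
python3 -m inch '[{"dx":0,"dy":0,"dz":0,"rx":0,"ry":0,"rz":0},{"dx":0,"dy":0,"dz":0,"rx":0,"ry":0,"rz":0},{"dx":0,"dy":0,"dz":0,"rx":0,"ry":0,"rz":0}]'
```

```text
time: 23.4
tool_pos: [0.445, 0.2771, 0.0237]
tool_rot: [-0.0, 0.804, 0.595, -0.001]
contact_force: [0.4, 0.1, 0.1]
gripper_width: 0.997
grasp_force: 0.0
time: 23.9
tool_pos: [0.4457, 0.2773, 0.0244]
tool_rot: [-0.0, 0.804, 0.595, 0.0]
contact_force: [1.0, 0.3, 1.5]
gripper_width: 0.353
grasp_force: 59.6
time: 24.2
tool_pos: [0.4457, 0.2773, 0.0243]
tool_rot: [0.0, 0.804, 0.595, 0.0]
contact_force: [0.5, 0.4, 2.9]
gripper_width: 0.353
grasp_force: 59.7
```

```bash
python3 -m inch '[{"dx":0,"dy":0,"dz":-0.01,"rx":0,"ry":0,"rz":0},{"dx":0,"dy":0,"dz":-0.05,"rx":0,"ry":0,"rz":0},{"dx":0,"dy":0,"dz":-0.1,"rx":0,"ry":0,"rz":0},{"dx":0,"dy":0,"dz":-0.15,"rx":0,"ry":0,"rz":0},{"dx":0,"dy":0,"dz":-0.16,"rx":0,"ry":0,"rz":0}]'
python3 -m inch '[{"dx":-0.04,"dy":0.034,"dz":0,"rx":0,"ry":0,"rz":0},{"dx":-0.085,"dy":0.073,"dz":0,"rx":0,"ry":0,"rz":0},{"dx":-0.13,"dy":0.112,"dz":0,"rx":0,"ry":0,"rz":0},{"dx":-0.175,"dy":0.15,"dz":0,"rx":0,"ry":0,"rz":0},{"dx":-0.2,"dy":0.172,"dz":0,"rx":0,"ry":0,"rz":0}]'
python3 -c "
from h import *
go(.5809,-.0365,.15,-17)"
```

```text
time: 24.7
tool_pos: [0.4479, 0.2783, 0.1577]
tool_rot: [0.001, 0.804, 0.595, 0.004]
contact_force: [0.7, -0.9, -1.3]
gripper_width: 0.353
grasp_force: 59.8
time: 25.2
tool_pos: [0.53, 0.0809, 0.1504]
tool_rot: [-0.0, 0.805, 0.594, -0.002]
contact_force: [0.5, 0.8, -1.7]
gripper_width: 0.353
grasp_force: 59.8
cur yaw -17.1 dxyz [-0.1215  0.1041  0.0005] r [-0.0017  0.0014 -0.0017] pos [0.53   0.0809 0.1504] q6 0.31
```

```bash
python3 -m inch '[{"dx":-0.04,"dy":0.035,"dz":0,"rx":0,"ry":0,"rz":0},{"dx":-0.08,"dy":0.07,"dz":0,"rx":0,"ry":0,"rz":0},{"dx":-0.105,"dy":0.09,"dz":0,"rx":0,"ry":0,"rz":0},{"dx":-0.119,"dy":0.102,"dz":0,"rx":0,"ry":0,"rz":0},{"dx":-0.119,"dy":0.102,"dz":0,"rx":0,"ry":0,"rz":0}]'
python3 -m inch '[{"dx":0,"dy":0,"dz":0,"rx":0,"ry":0,"rz":0},{"dx":0,"dy":0,"dz":0,"rx":0,"ry":0,"rz":0},{"dx":0,"dy":0,"dz":0,"rx":0,"ry":0,"rz":0}]'
python3 - <<'E'
from h import *
go(.5809,-.0365,.13,-17)
b=optics.grab_frame("scene");pv=proj("scene",[.58,-.037,.11])[0].astype(int)
cv2.imwrite("pics/c3.png",cv2.resize(b[pv[1]-40:pv[1]+40,pv[0]-40:pv[0]+40],(560,560),interpolation=cv2.INTER_CUBIC)[:,:,::-1])
E
```

```text
time: 25.7
tool_pos: [0.58, -0.0321, 0.1508]
tool_rot: [-0.001, 0.805, 0.594, -0.001]
contact_force: [-0.4, 0.5, -1.3]
gripper_width: 0.352
grasp_force: 59.8
time: 26.0
tool_pos: [0.58, -0.0297, 0.1519]
tool_rot: [-0.0, 0.803, 0.595, -0.0]
contact_force: [-0.7, -0.1, -2.2]
gripper_width: 0.354
grasp_force: 59.8
cur yaw -16.9 dxyz [-0.0078  0.0036  0.0273] r [-0.0006  0.0002  0.0011] pos [ 0.58   -0.0297  0.1519] q6 0.12
```

View pics/c3.png

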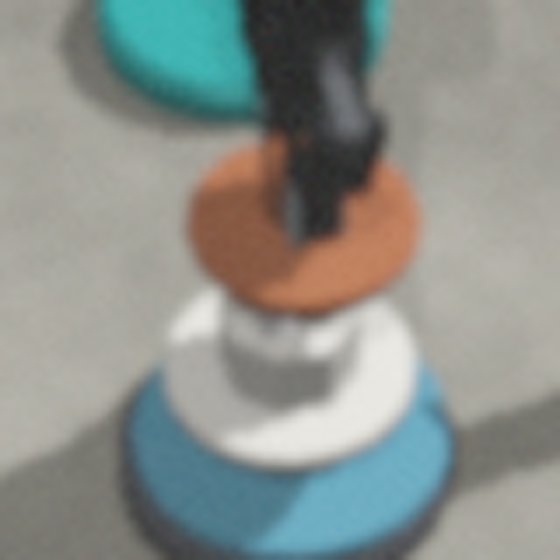

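The picture shows both tiers stacked, with the cap held level just above and about 7 mm off, as the numbers say.

```bash
python3 -m inch '[{"dx":-0.0078,"dy":0.0036,"dz":0.005,"rx":0,"ry":0,"rz":0},{"dx":-0.0078,"dy":0.0036,"dz":0.012,"rx":0,"ry":0,"rz":0},{"dx":-0.0078,"dy":0.0036,"dz":0.02,"rx":0,"ry":0,"rz":0},{"dx":-0.0078,"dy":0.0036,"dz":0.026,"rx":0,"ry":0,"rz":0},{"dx":-0.0078,"dy":0.0036,"dz":0.026,"rx":0,"ry":0,"rz":0}]'
python3 -m inch '[{"dx":0,"dy":0,"dz":0,"rx":0,"ry":0,"rz":0},{"dx":0,"dy":0,"dz":0,"rx":0,"ry":0,"rz":0}]'
python3 -c "
from h import *
go(.5808,-.0366,.125,-17)"
```

```text
time: 26.55
tool_pos: [0.5804, -0.0377, 0.1296]
tool_rot: [-0.001, 0.804, 0.595, -0.001]
contact_force: [-0.5, 0.7, -2.2]
gripper_width: 0.353
grasp_force: 59.8
time: 26.75
tool_pos: [0.5815, -0.0378, 0.1314]
tool_rot: [0.0, 0.804, 0.595, -0.0]
contact_force: [0.1, -0.3, -2.3]
gripper_width: 0.35
grasp_force: 59.8
cur yaw -17.0 dxyz [ 0.0012 -0.0013  0.008 ] r [-0.0001  0.0003 -0.    ] pos [ 0.5815 -0.0378  0.1314] q6 0.10
```

```bash
python3 -m inch '[{"dx":0.0012,"dy":-0.0011,"dz":0.003,"rx":0,"ry":0,"rz":0},{"dx":0.0012,"dy":-0.0011,"dz":0.006,"rx":0,"ry":0,"rz":0},{"dx":0.0012,"dy":-0.0011,"dz":0.0075,"rx":0,"ry":0,"rz":0},{"dx":0.0012,"dy":-0.0011,"dz":0.009,"rx":0,"ry":0,"rz":0}]'
python3 -m inch '[{"dx":0,"dy":0,"dz":0.0015,"rx":0,"ry":0,"rz":0},{"dx":0,"dy":0,"dz":0.003,"rx":0,"ry":0,"rz":0}]'
python3 -m inch '[{"dx":0,"dy":0,"dz":0.0015,"rx":0,"ry":0,"rz":0},{"dx":0,"dy":0,"dz":0.003,"rx":0,"ry":0,"rz":0}]'
```

```text
time: 27.15
tool_pos: [0.5807, -0.0366, 0.1238]
tool_rot: [-0.0, 0.804, 0.595, -0.0]
contact_force: [0.4, 0.9, -1.1]
gripper_width: 0.352
grasp_force: 59.8
time: 27.35
tool_pos: [0.5807, -0.0367, 0.1214]
tool_rot: [-0.0, 0.804, 0.595, -0.0]
contact_force: [-0.9, 0.1, -2.0]
gripper_width: 0.349
grasp_force: 59.8
time: 27.55
tool_pos: [0.5807, -0.0366, 0.1191]
tool_rot: [-0.0, 0.804, 0.595, -0.0]
contact_force: [0.2, 0.2, -1.5]
gripper_width: 0.353
grasp_force: 59.8
```

```bash
python3 -m inch '[{"dx":0,"dy":0,"dz":0.0015,"rx":0,"ry":0,"rz":0},{"dx":0,"dy":0,"dz":0.003,"rx":0,"ry":0,"rz":0},{"dx":0,"dy":0,"dz":0.0045,"rx":0,"ry":0,"rz":0},{"dx":0,"dy":0,"dz":0.0055,"rx":0,"ry":0,"rz":0},{"dx":0,"dy":0,"dz":0.0065,"rx":0,"ry":0,"rz":0}]'
python3 -m inch '[{"dx":0,"dy":0,"dz":0.0006,"rx":0,"ry":0,"rz":0},{"dx":0,"dy":0,"dz":0.0012,"rx":0,"ry":0,"rz":0}]'
python3 -m inch '[{"dx":0,"dy":0,"dz":0.0006,"rx":0,"ry":0,"rz":0}]'
```

```text
time: 28.05
tool_pos: [0.5807, -0.0366, 0.1139]
tool_rot: [-0.0, 0.804, 0.595, -0.0]
contact_force: [0.2, -0.5, -1.3]
gripper_width: 0.348
grasp_force: 59.8
time: 28.25
tool_pos: [0.5807, -0.0366, 0.113]
tool_rot: [-0.0, 0.804, 0.595, -0.0]
contact_force: [-0.3, -0.5, -1.8]
gripper_width: 0.351
grasp_force: 59.8
time: 28.35
tool_pos: [0.5807, -0.0366, 0.1125]
tool_rot: [-0.0, 0.804, 0.595, -0.0]
contact_force: [-0.9, 0.1, -1.0]
gripper_width: 0.352
grasp_force: 59.8
```

```bash
python3 -m inch '[{"dx":0,"dy":0,"dz":0.0006,"rx":0,"ry":0,"rz":0}]'
python3 -m inch '[{"dx":0,"dy":0,"dz":0.0006,"rx":0,"ry":0,"rz":0}]'
python3 -m inch '[{"dx":0,"dy":0,"dz":0.0003,"rx":0,"ry":0,"rz":0}]'
```

```text
time: 28.45
tool_pos: [0.5808, -0.0366, 0.1123]
tool_rot: [-0.0, 0.804, 0.595, -0.0]
contact_force: [-0.7, 0.3, 2.3]
gripper_width: 0.35
grasp_force: 60.1
time: 28.55
tool_pos: [0.5808, -0.0366, 0.1123]
tool_rot: [-0.0, 0.804, 0.595, -0.0]
contact_force: [-2.8, 0.6, 5.0]
gripper_width: 0.355
grasp_force: 60.4
time: 28.65
tool_pos: [0.5808, -0.0366, 0.1123]
tool_rot: [-0.0, 0.804, 0.595, -0.0]
contact_force: [-2.7, 0.7, 6.4]
gripper_width: 0.352
grasp_force: 60.6
```

The cap is seated at its home height. I'll release, rise, back off and check.

```bash
python3 -m inch '[{"dx":0,"dy":0,"dz":0,"rx":0,"ry":0,"rz":0},{"dx":0,"dy":0,"dz":0,"rx":0,"ry":0,"rz":0},{"dx":0,"dy":0,"dz":0,"rx":0,"ry":0,"rz":0},{"dx":0,"dy":0,"dz":0,"rx":0,"ry":0,"rz":0},{"dx":0,"dy":0,"dz":0,"rx":0,"ry":0,"rz":0}]' 1
python3 -m inch '[{"dx":0,"dy":0,"dz":0,"rx":0,"ry":0,"rz":0},{"dx":0,"dy":0,"dz":-0.02,"rx":0,"ry":0,"rz":0},{"dx":0,"dy":0,"dz":-0.06,"rx":0,"ry":0,"rz":0},{"dx":0,"dy":0,"dz":-0.11,"rx":0,"ry":0,"rz":0},{"dx":0,"dy":0,"dz":-0.15,"rx":0,"ry":0,"rz":0}]'
python3 -m inch '[{"dx":0.05,"dy":-0.04,"dz":0,"rx":0,"ry":0,"rz":0},{"dx":0.1,"dy":-0.08,"dz":0,"rx":0,"ry":0,"rz":0},{"dx":0.14,"dy":-0.12,"dz":0,"rx":0,"ry":0,"rz":0},{"dx":0.18,"dy":-0.16,"dz":0,"rx":0,"ry":0,"rz":0},{"dx":0.22,"dy":-0.19,"dz":0,"rx":0,"ry":0,"rz":0}]'
python3 - <<'E'
from h import *
a=optics.grab_frame("top");b=optics.grab_frame("scene")
f=lambda im,u,v:cv2.resize(im[v-40:v+40,u-40:u+40],(400,400),interpolation=cv2.INTER_CUBIC)
cv2.imwrite("pics/end.png",np.hstack([f(a,*proj("top",[.58,-.037,.08])[0].astype(int)),f(b,*proj("scene",[.58,-.037,.08])[0].astype(int))])[:,:,::-1])
for c in("top","scene"):
  for d in nets.outline_of(c,"cap")[:1]:
    print(c,d["confidence"],np.round(fit(c,"cap",d["pixels"].astype(np.float32),(.58,-.037),.088),4))
E
```

```text
time: 29.15
tool_pos: [0.5807, -0.0367, 0.1112]
tool_rot: [-0.0, 0.804, 0.595, -0.0]
contact_force: [0.1, 0.1, -0.2]
gripper_width: 1.001
grasp_force: 0.0
time: 29.65
tool_pos: [0.5813, -0.0367, 0.235]
tool_rot: [0.001, 0.804, 0.595, 0.001]
contact_force: [0.8, 0.6, 0.1]
gripper_width: 0.999
grasp_force: 0.0
time: 30.15
tool_pos: [0.4858, 0.1778, 0.233]
tool_rot: [0.0, 0.804, 0.595, 0.001]
contact_force: [1.4, 0.9, -0.9]
gripper_width: 0.996
grasp_force: 0.0
top 0.75 [ 5.82100e-01 -3.58000e-02  7.48402e+01  9.01000e-02]
scene 0.78 [ 0.5841 -0.0379  3.1705  0.0713]
```

View pics/end.png

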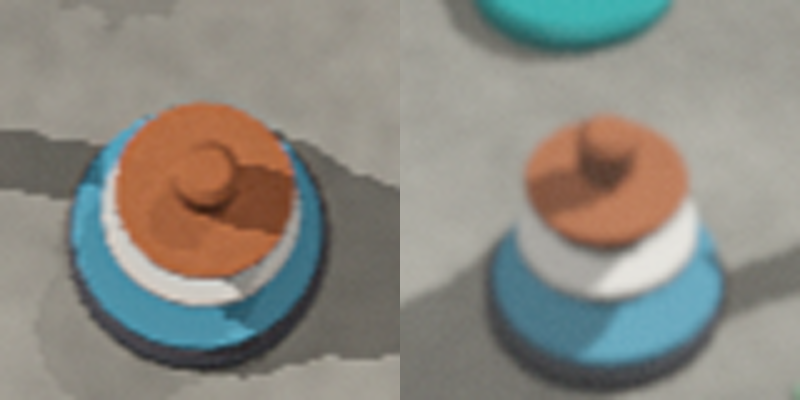

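The final picture shows the foot, blue tier, white tier and cap stacked concentrically and level.

```bash
python3 -m inch '[{"dx":0,"dy":0,"dz":0,"rx":0,"ry":0,"rz":0},{"dx":0,"dy":0,"dz":0,"rx":0,"ry":0,"rz":0},{"dx":0,"dy":0,"dz":0,"rx":0,"ry":0,"rz":0}]' | head -1; python3 -c "
from plant import ticket
print(ticket.job_done())"
```

```text
time: 30.65
the job is handed in; nothing more can be done
None
```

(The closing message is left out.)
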